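# Lock the shoe jack, then hover the heel over its cemented seat

### The arm

A 7-joint arm with a two-finger parallel gripper is mounted at the origin on the work surface. World frame = base frame: x ahead of the robot, y to its left, z up, the work surface at z = 0. Lengths are in m, angles in rad, forces in N, time in s.
With the tool pointing down it reaches from about 0.4 to 0.875 m from the base axis. Payload 4.4 kg.
Tool frame: the origin (TCP) lies between the finger pads; the fingertips stand 17 mm ahead of it and the grasp point (between the pads) lies 2 mm behind it; z points along the fingers, y is the line along which they close (so a half turn about z gives the same grasp; the last joint's range is limited). The gripper opens to 85 mm and grips with 20 to 120 N. Pads are 22 mm wide; open, the fingers measure 114 mm over their backs; the gripper's body (76 mm by 85 mm) begins 54 mm behind the grasp point. The pads swing forward as they close: fully open they stand 13 mm farther back than shut.
Start: joints at [-1.28, 0.628, 0.038, 1.517, -0.027, 0.996, -0.02], TCP at [0.227, 0.609, 0.248] pointing down, gripper open.
Joint ranges: [-3.06, 3.06], [-0.37, 2.12], [-1.25, 1.32], [0.18, 2.47], [-1.1, 4.24], [0.23, 1.98], [-2.94, 2.94]. Speed limits (rad/s): [2.57, 2.57, 3.14, 3.14, 3.14, 3.14, 3.14].

### API

Orientations are given as a 3x3 rotation matrix whose columns are the frame's x, y, z axes.
In Python, from rig import manip, command_gripper, kin, sensors, snapshot gives the robot as it stands. The module is installed in compiled form; this text tells all that it offers. Calls block until the motion is done:
- manip.movep(position, orientation): joint-space move of the TCP to a pose.
- manip.move_straight(position, frame=None, feed=0.15, f_stop=None): straight line of the TCP; frame=None keeps the orientation; feed is the mean speed in m/s. With f_stop (N) it stops when the force on the tool has changed by that much, and returns True; else False.
- manip.movej(angles): joint-space move.
- command_gripper(opening, effort=None): finger opening in m; effort is the grip in N (None keeps the last); returns when the fingers have stopped.
- manip.sleep(seconds).
- kin.solve_ik(position, orientation): joint angles nearest the present ones, or None.
- sensors.observe(): the state.
- snapshot(name): name is "scene" or "top" or "wrist"; returns a dict with "img" (400x640x3 uint8, red, green, blue), "fx", "fy", "cx", "cy" (pixels), "eye" and "attitude" of the camera in the world; the wrist camera has in their place "hand_eye" (4x4, takes a point from camera to tool coordinates, whose origin is the TCP and whose axes are the flange's). Camera axes: x right, y down, z forward; pixel columns grow to the right and rows downward; lengths in m; the calibration is good to about 2 mm. A picture is of the moment at which its call begins: read the wrist's pose just before it. There is no depth.
A pose or a line that the arm cannot do raises manip.Unreachable and nothing moves.
- manip.sign_off(): hands the job in; it is judged then, once.
The state is a dict: "time": time; "q": joint angles; "joint_velocities": joint speeds; "tau": joint torques, N m; "tool_pos": TCP position; "eef_rot": TCP orientation; "wrist_force": force on the tool from outside, world axes, zero at the start; "ft_torque": the same for the moment, N m; "width": finger opening in m; "finger_force": force on a finger pad.
Only numpy, scipy, OpenCV 4.12 (cv2) and the standard library are available. Lean on these libraries where they do the work, as an engineer would, in place of code of your own. Each camera call takes 0.05 s, during which the arm holds its last target. There are 200 camera calls.

### The job

Lock the shoe jack first: take the flat-bladed key from its stand, turn the jack's slotted clamp screw clockwise to its stop with it, and stand the key back in its hole. Then pick up the large D-shaped heel block, carry it clear of the spool rack and hold it still and level about 1 cm above the bare heel seat of the upturned shoe, flat front towards the toe and lined up with the seat's outline. The cement on the shoe is wet, so nothing may touch the shoe; leave the rack, the small heel block, hammer, polish tin and nail jar alone, and finish while still holding the heel there in the air.

Things in the scene. Friction and masses are not known exactly. Their poses are not given: they have to be found in the camera images.
- seat (a point): Centre of the heel seat: a bare, tan, level D-shaped patch on the upturned shoe, 60 mm long, 50 mm wide, 160 mm above the table. x axis points along the shoe to its toe, z up. The D is round (radius 25 mm) at the back (-x), with a straight front edge at x = +30 mm. The shoe sits sole-up on a fixed iron jack.
- seat_front (a point): Middle of the straight front edge of the heel seat: 30 mm from the seat's centre towards the toe, same height.
- clamp_screw (a joint): Angle of the jack's slotted clamp screw (rad), growing clockwise seen from above: 0 is loose, 1.25 the locked stop. It starts between 0 and 0.3, needs about 0.06 Nm and stays where it is left. The head is a steel disc 32 mm across with its top 42 mm above the table, standing vertically on the low end of the jack's base, behind the shoe's heel.
- screw_slot (a point): Centre of the screw slot's floor, on the screw's axis, 34 mm above the table and 120 mm behind the seat's centre. The slot is 9 mm wide, 8 mm deep, open at both ends, and runs along this point's x axis (it turns with the screw); z up.
- key: Flat-bladed key standing upright in its stand, 120 mm tall, 180 g. Origin: middle of the blade's lower edge; z up along the shaft. Blade 22 mm wide along x, 5 mm thick along y, 14 mm tall; round 12 mm shaft; at 60 to 66 mm up a steel collar of 48 mm diameter; above it, 66 to 120 mm up, a dark wooden handle, 34 mm along x and 24 mm along y with flat sides.
- key_collar (a point): Centre of the underside of the key's collar, 60 mm above the blade's lower edge; this face rests on the stand.
- stand_hole (a point): Centre of the mouth of the round hole (33 mm diameter, straight through) in the top board of the fixed wooden key stand, 72 mm above the table. The stand measures 100 x 90 mm; the board is 12 mm thick and open beneath, and the key hangs by its collar with the blade 12 mm above the table.
- heel: The large heel block: stacked brown leather with a black rubber top, D-shaped from above, 60 mm long, 50 mm wide, 36 mm tall, about 120 g, lying on the table. Origin: centre of its underside; z up. Round back (radius 25 mm) to -x; flat front at x = +30 mm; the sides are flat and parallel from x = -5 to +30 mm.
- heel_front (a point): Middle of the lower edge of the large heel block's flat front, 30 mm along x from its origin.
- small_heel: A smaller, taller heel block of the same make (40 x 34 mm, 52 mm tall), not for this shoe: leave it alone. Origin: centre of its underside.
- spool_rack: Fixed wooden rack with a row of five thread spools, between the heel blocks and the jack: 280 mm along its x, 44 mm along its y, 120 mm tall. Origin: centre of its underside. Not to be touched.
- polish_tin: Flat round tin, 70 mm across, 28 mm tall, near the robot; leave alone. Origin: centre of its underside.
- nail_jar: Jar, 60 mm across, 85 mm tall, at the robot's right; leave alone. Origin: centre of its underside.
- hammer: Hammer about 300 mm long, lying at the far side of the table; leave alone. Its origin lies in the middle of its length, on the table.
- shoe: The upturned brown shoe with the seat, fixed on the jack; its own origin lies under it at table height, 60 mm behind the seat's centre, x towards the toe. It is nowhere higher than the seat and reaches 40 mm behind the seat's centre, 230 mm ahead of it and 47 mm to each side. Not to be touched by anything.
Not all that is in view belongs to the job. Leave any purple look-alike of the key alone. Of the things that look like the part that bears stand_hole, the smaller one is meant.

How it is judged:
On the way, in this order (a step that is already met when the one before it is completed fails the run):
1. the clamp screw is at its stop, turned with the key's blade in its slot (value of joint clamp_screw above 1.05 rad and distance between key and screw_slot below 0.012 m and angle between key's own z axis and vertical below 0.15 rad), for 0.1 s.
2. the key stands in its stand again, let go (distance between key_collar and stand_hole below 0.012 m and angle between key's own z axis and vertical below 0.1 rad and contact force between the fingers and key below 0.1 N), for 0.2 s.
At the end, for the whole second after the job is handed in: Screw beyond 1.05 rad; key upright in its stand and let go; heel held still by the fingers, its underside 3 to 20 mm above the seat, centre within 8 mm and front edge within 10 mm of the seat's, turned less than 0.15 rad off it with the flat front towards the toe, tilted less than 0.10 rad (all of step 2 and value of joint clamp_screw above 1.05 rad and z of heel in the frame of seat between 0.003 and 0.02 m and horizontal distance between heel and seat below 0.008 m and horizontal distance between heel_front and seat_front below 0.01 m and angle between the x axis of heel and the x axis of seat, either way round below 0.15 rad and angle between heel's own z axis and vertical below 0.1 rad and contact force between the fingers and heel above 2 N and linear speed of heel below 0.02 m/s); the arm keeps its last pose, push and grip.
It fails at once if something touches the shoe (contact force between anything else and shoe above 0.3 N).
It fails at once if the spool rack is touched (contact force between anything else and spool_rack above 1 N).
It fails at once if a bystander is moved more than 20 mm (distance of any of small_heel, polish_tin, nail_jar, hammer from where it was at the start of the episode above 0.02 m).
It also fails if it takes over 67 s, if anything falls off the work surface, if the arm or the gripper's body presses on something with over 40 N, if the wrist force passes 120 N, or if a joint passes its speed limit or range.

## Working session

There is one attempt and no reset: what is moved stays moved. The work goes in short steps, each a Python script; the robot and the scene stay as the last script left them, time stands still between calls to the robot, and variables do not carry over. Pictures are saved under pics/ and viewed, at most 10 in all, crops included, and the job is handed in when it is done.

```bash
mkdir -p pics
cat > h.py <<'E'
import numpy as np, cv2
from rig import manip, command_gripper, kin, sensors, snapshot
def cam(s, st=None):
    if 'eye' in s: return np.array(s['eye']), np.array(s['attitude'])
    H=np.array(s['hand_eye']); R=np.array(st['eef_rot']); 
    return np.array(st['tool_pos'])+R@H[:3,3], R@H[:3,:3]
def ray(s,u,v,z,st=None):
    e,A=cam(s,st); d=A@np.array([(u-s['cx'])/s['fx'],(v-s['cy'])/s['fy'],1.])
    return e+d*(z-e[2])/d[2]
def proj(s,p,st=None):
    e,A=cam(s,st); c=A.T@(np.array(p)-e); return np.array([s['fx']*c[0]/c[2]+s['cx'],s['fy']*c[1]/c[2]+s['cy']])
def save(n,img): cv2.imwrite('pics/%s.png'%n, cv2.cvtColor(np.ascontiguousarray(img),cv2.COLOR_RGB2BGR))
def down(a): # tool z down, closing axis y at world angle a
    y=np.array([np.cos(a),np.sin(a),0]); z=np.array([0,0,-1.]); return np.column_stack([np.cross(y,z),y,z])
E
python3 - <<'E'
from h import *
import pickle
d={}
for n in ('scene','top'):
    s=snapshot(n); d[n]=s; save(n+'0',s['img']); print(n,s['fx'],s['cx'],s['cy'],s['eye'],np.round(s['attitude'],3).tolist())
pickle.dump(d,open('s0.pkl','wb'))
o=sensors.observe(); print(o['time'],np.round(o['eef_rot'],3).tolist(),o['tool_pos'])
E
```

```text
scene 518.0252216856276 319.1113500509051 194.5627370334589 [ 1.44826872 -0.66421546  0.79023625] [[0.535, 0.438, -0.722], [0.845, -0.283, 0.454], [-0.006, -0.853, -0.522]]
top 430.1319004694427 320.8351066049816 192.18174657904194 [ 0.35839488 -0.10328865  1.06544049] [[-0.021, -0.983, 0.18], [-1.0, 0.025, 0.019], [-0.023, -0.179, -0.984]]
0.1 [[-0.937, 0.349, -0.001], [0.349, 0.937, -0.002], [-0.0, -0.002, -1.0]] [0.226823   0.60859112 0.24749999]
```

View pics/top0.png

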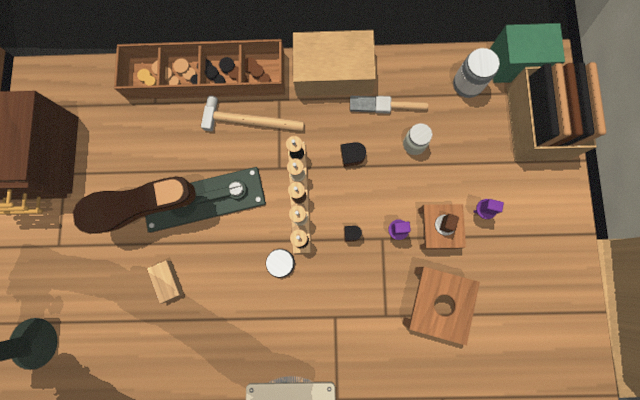

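View pics/scene0.png

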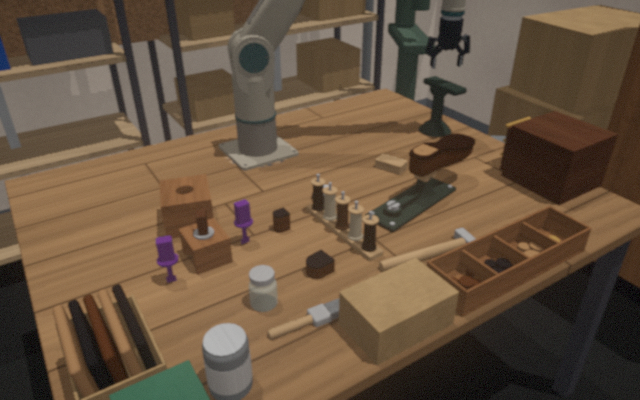

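Top view: the real key (brown handle, steel collar) is in the small stand at about (447,224). Its look-alikes are purple, at (400,229) and (489,208). The large stand with an empty hole at (445,305) is the decoy. The large heel is at (353,154) and the small one at (353,233). The screw is at (237,189), the seat at (170,190) and the rack at (297,195). I choose the key at (447,224), the small stand and the heel at (353,154), and check them in an enlarged montage.

Run:
```python
from h import *
import pickle
d=pickle.load(open('s0.pkl','rb')); s=d['top']; im=s['img']
def crop(u,v,w=66,h=50): return cv2.resize(im[v-h//2:v+h//2,u-w//2:u+w//2],(396,300),interpolation=cv2.INTER_CUBIC)
save('mont',np.vstack([np.hstack([crop(447,224),crop(237,189)]),np.hstack([crop(353,154),crop(170,190)])]))
for n,u,v,z in [('key top',449,220,.132),('screw',237,189,.042),('heel',353,152,.036),('seat',170,190,.16),('tin',280,263,.028),('purpleL',400,229,.1),('purpleR',489,208,.1),('jar',420,132,.085),('rack a',294,144,.12),('rack b',299,238,.12),('small',353,232,.052)]: print(n,ray(s,u,v,z).round(3))
```

```text
key top [ 0.461 -0.361  0.132]
screw [0.558 0.12  0.042]
heel [ 0.645 -0.165  0.036]
seat [0.537 0.24  0.16 ]
tin [0.379 0.018 0.028]
purpleL [ 0.447 -0.26   0.1  ]
purpleR [ 0.489 -0.462  0.1  ]
jar [ 0.676 -0.322  0.085]
rack a [ 0.645 -0.026  0.12 ]
rack b [ 0.43  -0.035  0.12 ]
small [ 0.446 -0.157  0.052]
```

View pics/mont.png

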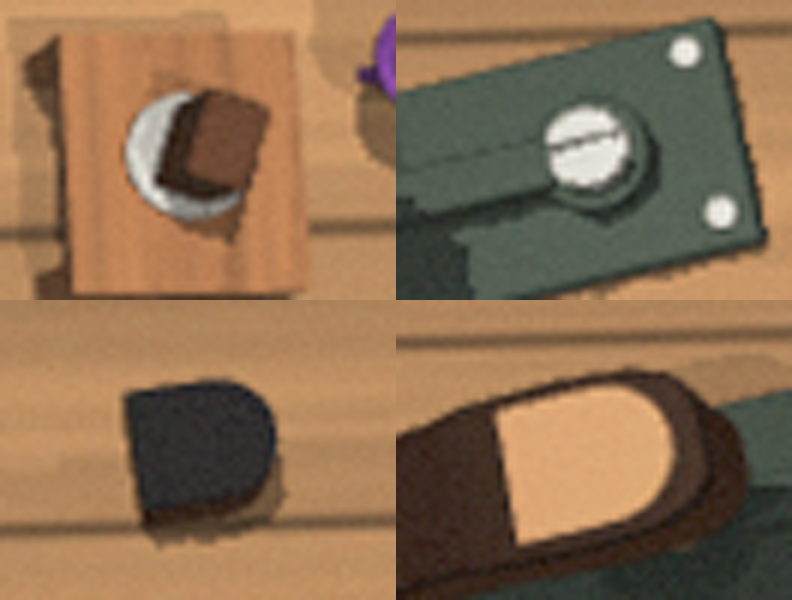

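The montage confirms it: key with wooden handle and steel collar in the small board, slotted screw with its slot nearly along the jack, large D heel with its flat front to image left, and the tan D seat. Now I move, looking with the wrist camera on the way.

Run:
```python
from h import *
import pickle
d={}
def look(n,p,a):
    best=None
    for k in (a,a+np.pi,a-np.pi):
        q=kin.solve_ik(p,down(k))
        if q is not None:
            c=abs(q[6])
            if best is None or c<best[0]: best=(c,k,q)
    manip.movep(p,down(best[1])); manip.sleep(.15)
    st=sensors.observe(); s=snapshot('wrist'); d[n]=(s,st); save('w_'+n,s['img']); print(n,best[1],np.round(st['q'],2),st['time'])
look('screw',[.54,.17,.34],1.74)
look('heel',[.62,-.165,.30],1.74)
look('key',[.455,-.36,.30],1.74)
pickle.dump(d,open('w0.pkl','wb'))
print(np.round(d['key'][0]['hand_eye'],3), d['key'][0]['fx'])
m=np.hstack([cv2.resize(d[n][0]['img'],(400,250),interpolation=cv2.INTER_AREA) for n in ('screw','heel')])
m=np.vstack([m,np.hstack([cv2.resize(d['key'][0]['img'],(400,250),interpolation=cv2.INTER_AREA),np.zeros((250,400,3),np.uint8)])])
save('wm',m)
```

```text
screw -1.4015926535897931 [-0.85  0.51  0.79  1.64 -0.39  1.15 -1.36] 2.225
heel 4.881592653589793 [-0.19  0.66  0.72  1.49 -0.46  1.17 -0.78] 3.7333
key 4.881592653589793 [ 0.16  0.57  0.74  1.66 -0.42  1.08 -0.37] 4.9333
[[-0.    -0.953 -0.304  0.079]
 [ 1.     0.    -0.     0.   ]
 [ 0.    -0.304  0.953 -0.126]
 [ 0.     0.     0.     1.   ]] 277.40321757502915
```

View pics/wm.png

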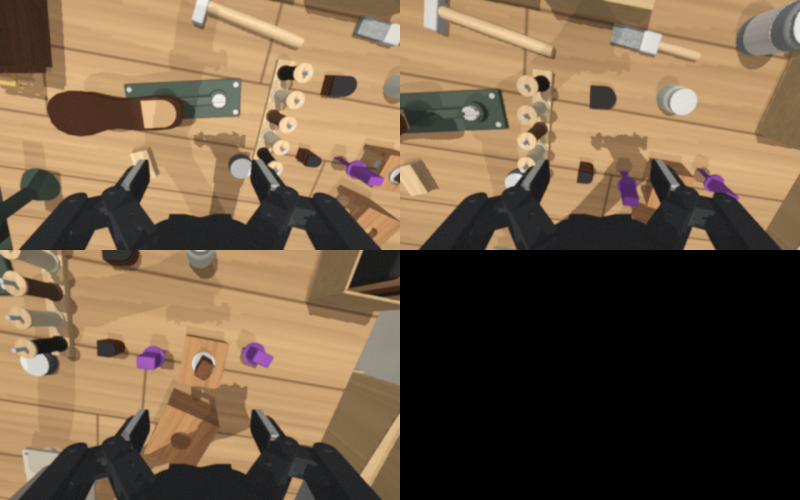

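The wrist views show the screw (px ~436,202 full scale), seat (~315,225), large heel (~405,195 in its image) and key (~407,235), all matching the top view. Next I measure the contours on their planes.

```bash
cat > m.py <<'E'
from h import *
import pickle
d=pickle.load(open('s0.pkl','rb')); w=pickle.load(open('w0.pkl','rb'))
V={'top':(d['top'],None)}; V.update({k:w[k] for k in w})
def blob(view,p,z,r,f):
    s,st=V[view]; u,v=proj(s,p,st).round().astype(int); im=cv2.resize(s['img'],None,fx=4,fy=4,interpolation=cv2.INTER_CUBIC).astype(int)
    hsv=cv2.cvtColor(im.clip(0,255).astype(np.uint8),cv2.COLOR_RGB2HSV).astype(int)
    m=f(im,hsv).astype(np.uint8); k=np.zeros_like(m); cv2.circle(k,(4*int(u),4*int(v)),4*r,1,-1); m&=k
    m=cv2.morphologyEx(m,cv2.MORPH_OPEN,np.ones((5,5)))
    cs=cv2.findContours(m,cv2.RETR_EXTERNAL,cv2.CHAIN_APPROX_NONE)[0]; c=max(cs,key=cv2.contourArea)[:,0]
    P=np.array([ray(s,(a+.5)/4-.5,(b+.5)/4-.5,z,st)[:2] for a,b in c])
    return P,(c.mean(0)/4).round(),(u,v)
def rect(P):
    (cx,cy),(a,b),_=R=cv2.minAreaRect((P*1000).astype(np.float32)); B=cv2.boxPoints(R)
    e=B[1]-B[0]; e2=B[2]-B[1]; L=e if np.linalg.norm(e)>np.linalg.norm(e2) else e2
    return np.array([cx,cy]).round(1),np.round(sorted([a,b]),1),round(float(np.arctan2(L[1],L[0])%np.pi),3)
if __name__=='__main__':
    for v,p,uv in [('top',0,(449,220)),('top',0,(441,224)),('top',0,(353,152)),('top',0,(170,190)),('top',0,(235,185))]: print(uv,V[v][0]['img'][uv[1],uv[0]])
    k=[.461,-.361,.132]
    for n,vs,p,r,f in [
     ('seat',('top','screw'),[.537,.24,.16],26,lambda i,h:(i[...,0]>170)&(i[...,2]>80)),
     ('disc',('top','screw','heel'),[.558,.12,.042],14,lambda i,h:(h[...,1]<50)&(h[...,2]>110)),
     ('heel',('top','heel'),[.645,-.165,.036],26,lambda i,h:(i.max(2)<70)&(i[...,0]-i[...,2]<13)),
     ('ktop',('top','key'),k,13,lambda i,h:(i[...,0]>80)&(i[...,0]<150)&(i[...,2]<90)&(h[...,1]>80)&(i[...,1]<95)),
     ('collar',('top','key'),k[:2]+[.078],20,lambda i,h:(h[...,1]<60)&(h[...,2]>100)),
     ('board',('top','key'),k[:2]+[.072],42,lambda i,h:(i[...,0]-i[...,2]>60)&(i[...,1]<150)&(i[...,0]>130))]:
        for v in vs:
            try:
                P,c,u=blob(v,p,p[2],r,f); print(n,v,u,c,*rect(P))
            except Exception as e: print(n,v,repr(e))
    c=[]
    for v,a,b in (('top',237,189),):
        pass
    tiles=[]
    for v,p,r in (('key',k,24),('screw',[.558,.12,.042],14),('heel',[.645,-.165,.036],24),('heel',[.558,.12,.042],14)):
        s,st=V[v]; u,q=proj(s,p,st).astype(int); tiles.append(cv2.resize(s['img'][max(q-r,0):q+r,u-r:u+r],(300,300),interpolation=cv2.INTER_CUBIC))
    save('tiles',np.vstack([np.hstack(tiles[:2]),np.hstack(tiles[2:])]))
E
python3 m.py
```

```text
(449, 220) [108  72  51]
(441, 224) [68 53 46]
(353, 152) [48 49 47]
(170, 190) [221 169 119]
(235, 185) [227 223 217]
seat top (np.int64(170), np.int64(190)) [167. 192.] [535.1 242.9] [50.3 59.7] 1.777
seat screw (np.int64(259), np.int64(180)) [257. 182.] [534.5 241.8] [50.5 54.4] 1.742
disc top (np.int64(237), np.int64(189)) [235. 188.] [561.7 124.1] [34.4 34.8] 1.588
disc screw (np.int64(354), np.int64(163)) [355. 163.] [558.2 121.3] [42.2 42.4] 1.742
disc heel (np.int64(116), np.int64(184)) [114. 182.] [559.5 123.5] [29.4 41.3] 2.351
heel top (np.int64(353), np.int64(152)) [353. 153.] [ 644.6 -166.4] [50.3 58.3] 1.694
heel heel (np.int64(324), np.int64(157)) [322. 156.] [ 645.9 -165.3] [47.1 54.9] 1.686
ktop top (np.int64(449), np.int64(220)) [452. 223.] [ 456.6 -367.2] [24.5 33.4] 2.767
ktop key (np.int64(323), np.int64(188)) [325. 189.] [ 459.7 -364.2] [21.7 28.9] 2.736
collar top (np.int64(442), np.int64(223)) [442. 227.] [ 454.  -359.5] [32.5 47.7] 0.327
collar key (np.int64(322), np.int64(177)) [323. 175.] [ 463.6 -360.9] [31.2 47.3] 2.072
board top (np.int64(442), np.int64(223)) [441. 234.] [ 438.5 -367.9] [151.8 164.2] 1.321
board key (np.int64(322), np.int64(176)) [315. 163.] [ 459.4 -357.8] [65.2 96.3] 3.076
```

View pics/tiles.png

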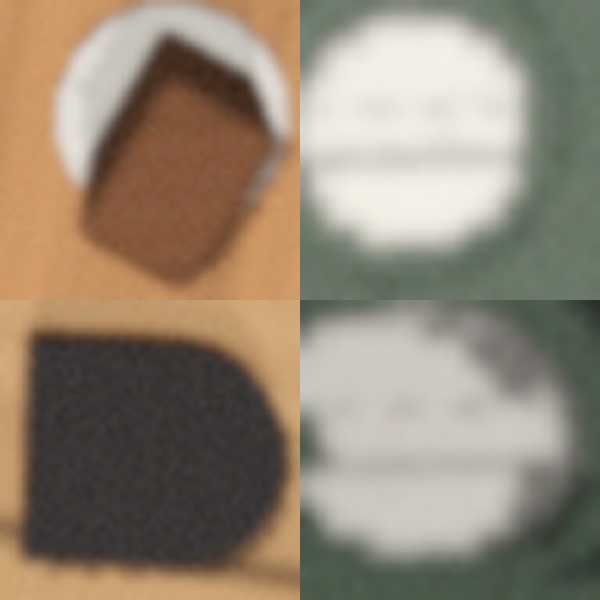

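The key handle is about (0.458,-0.366) with yaw about 2.75 and the right size (24.5x33.4). The screw is about 121 mm behind the seat, which fits. I take one closer look over the key at the grasp yaw and then pick it up.

Run:
```python
from h import *
import m
from m import blob,rect,V
for v in('top','screw','heel'): 
    P,c,u=blob(v,[.558,.12,.042],.042,13,lambda i,h:(i.min(2)>(150 if v!='heel' else 120))); (c,r)=cv2.minEnclosingCircle((P*1000).astype(np.float32)); print('disc',v,P.mean(0),rect(P),c,r)
cands=[]
for a in (1.18,1.18-np.pi):
    q=kin.solve_ik([.458,-.365,.26],down(a)); print(a,None if q is None else np.round(q,2))
    for b in (.2,.2-np.pi,-1.05,-1.05-np.pi):
        q=kin.solve_ik([.56,.122,.2],down(b)); print(' ',b,None if q is None else np.round(q,2))
    if a>0: continue
a=1.18-np.pi
command_gripper(.06,60)
manip.movep([.458,-.365,.26],down(a)); manip.sleep(.15)
st=sensors.observe(); s=snapshot('wrist'); V['k2']=(s,st); save('k2',s['img']); import pickle; pickle.dump((s,st),open('k2.pkl','wb'))
for t in (70,80,90):
  P,c,u=blob('k2',[.458,-.366,.132],.132,25,lambda i,h:(i[...,0]>t)&(i[...,0]<170)&(i[...,1]<100)&(h[...,1]>90)); print('ktop',u,c,rect(P))
P,c,u=blob('k2',[.458,-.362,.078],.078,35,lambda i,h:(h[...,1]<60)&(h[...,2]>100)); print('collar',u,c,rect(P),cv2.minEnclosingCircle((P*1000).astype(np.float32)))
u,q=proj(s,[.458,-.366,.11],st).astype(int); save('k2c',cv2.resize(s['img'][q-60:q+60,u-80:u+80],None,fx=4,fy=4))
print(st['time'])
```

```text
disc top [0.55586758 0.12298044] (array([554.6, 122.4]), array([17.5, 32. ]), 1.861) (557.9231567382812, 123.41360473632812) 16.09168243408203
disc screw [0.55956951 0.12596013] (array([560.1, 126.2]), array([30.2, 33.2]), 0.194) (559.688232421875, 126.47623443603516) 17.465787887573242
disc heel [0.56009507 0.12215739] (array([559.2, 123.3]), array([27.1, 38.5]), 2.532) (558.6788940429688, 122.3802490234375) 19.708951950073242
1.18 [ 0.62  0.52  0.01  1.69 -0.01  0.93  1.81]
  0.2 [-0.51  0.61  0.38  1.8  -0.3   0.8   0.23]
  -2.941592653589793 [-0.88  0.85  1.11  1.81 -0.88  1.07 -2.37]
  -1.05 [-0.65  0.65  0.63  1.8  -0.5   0.85 -0.84]
  -4.191592653589793 [ 0.27  0.72 -0.88  1.77  0.66  0.97  1.21]
-1.9615926535897932 [ 0.12  0.66  0.86  1.7  -0.57  1.04 -0.79]
  0.2 [-0.51  0.61  0.38  1.8  -0.3   0.8   0.23]
  -2.941592653589793 [-0.88  0.85  1.11  1.81 -0.88  1.07 -2.37]
  -1.05 [-0.65  0.65  0.63  1.8  -0.5   0.85 -0.84]
  -4.191592653589793 [ 0.27  0.72 -0.88  1.77  0.66  0.97  1.21]
ktop (np.int64(321), np.int64(202)) [322. 197.] (array([ 458.9, -368.3]), array([24.4, 42.8]), 2.751)
ktop (np.int64(321), np.int64(202)) [322. 203.] (array([ 455.8, -367. ]), array([24.4, 36.1]), 2.753)
ktop (np.int64(321), np.int64(202)) [322. 203.] (array([ 455.5, -366.6]), array([24.4, 35.3]), 2.769)
collar (np.int64(317), np.int64(189)) [321. 186.] (array([ 459.4, -366.7]), array([42. , 47.7]), 1.212) ((456.24127197265625, -365.563720703125), 24.41582489013672)
5.9917
```

View pics/k2c.png

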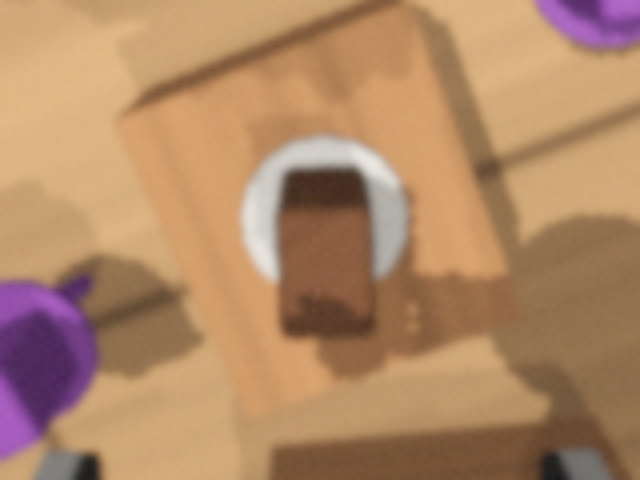

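The close crop shows the key's brown handle on the steel collar centred at (456,-366) mm, yaw 2.755, with the tool aligned. The purple ones stay clear of the open fingers. Grasp it, lift, and look at the screw up close.

Run:
```python
from h import *
import pickle
a=1.184-np.pi
manip.move_straight([.456,-.366,.26],down(a)); 
manip.move_straight([.456,-.366,.106],feed=.12)
command_gripper(.015,60); st=sensors.observe(); print('width',st['width'],st['finger_force'],st['tool_pos'],np.round(st['wrist_force'],2))
manip.move_straight([.456,-.366,.30],feed=.12); manip.sleep(.1); st=sensors.observe(); print('w',st['width'],np.round(st['wrist_force'],2),st['time'])
manip.movep([.565,.06,.30],down(.2)); manip.move_straight([.572,.062,.22],feed=.15); manip.sleep(.2)
st=sensors.observe(); s=snapshot('wrist'); pickle.dump((s,st),open('s2.pkl','wb'))
print(np.round(st['q'],2),st['time'],st['width'])
u,v=proj(s,[.559,.123,.042],st).astype(int); print(u,v,proj(s,st['tool_pos']+np.array([0,0,-.093]),st)); save('s2',np.hstack([cv2.resize(s['img'],(480,300)),cv2.resize(s['img'][v-25:v+25,u-25:u+25],(300,300),interpolation=cv2.INTER_CUBIC)]))
```

```text
width 0.02365983952443711 58.791967034339905 [ 0.45632205 -0.3661591   0.10652654] [-0.52  0.49  4.51]
w 0.023480962836925086 [-0.1  -0.65 -1.92] 10.0083
[-0.37  0.57  0.34  1.77 -0.25  0.84  0.28] 12.5083 0.023400543795463198
317 130 [318.43918217 212.7510701 ]
```

View pics/s2.png

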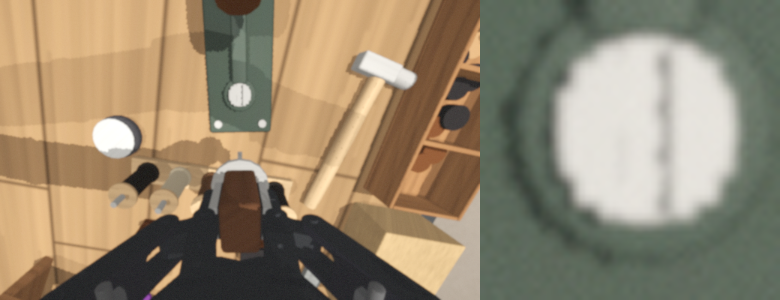

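The key is held upright; its tip is at about (320,207) full-scale and the screw disc is centred at about (320,127) with its slot running vertically in the image, along the tool's x. I fit the slot line and tip numerically.

Run:
```python
from h import *
import pickle
s,st=pickle.load(open('s2.pkl','rb')); g=s['img'].astype(float).mean(2)
G=cv2.resize(s['img'].astype(np.float32).mean(2),None,fx=4,fy=4,interpolation=cv2.INTER_CUBIC)
m=(G>150).astype(np.uint8); k=np.zeros_like(m); cv2.circle(k,(1280,508),90,1,-1); m&=k; m=cv2.morphologyEx(m,cv2.MORPH_CLOSE,np.ones((25,25)))
c=max(cv2.findContours(m,0,1)[0],key=cv2.contourArea)[:,0]
P=np.array([ray(s,(a+.5)/4-.5,(b+.5)/4-.5,.042,st)[:2] for a,b in c])*1000
print('disc',cv2.fitEllipse(P.astype(np.float32)))
def line(u0,u1):
    L=[]
    for v in range(117,137):
        r=g[v,u0:u1]; w=(r.max()-r)**2; L.append([(w*np.arange(u0,u1)).sum()/w.sum(),v])
    L=np.array(L); f=np.polyfit(L[:,1],L[:,0],1); res=L[:,0]-np.polyval(f,L[:,1]); 
    ok=abs(res)<.6; f=np.polyfit(L[ok,1],L[ok,0],1); print('line',f,ok.sum(),np.polyval(f,126.5),res.std().round(2))
    a,b=[ray(s,np.polyval(f,v),v,.042,st)[:2] for v in (136,117)]; d=b-a; print(a*1000,b*1000,'yaw',np.arctan2(d[1],d[0]))
line(320,326); line(313,319)
print(np.round(g[122:132,309:330]).astype(int))
print(np.round(g[200:212:2,308:332]).astype(int))
print(np.round(g[222:224,290:350]).astype(int))
```

```text
disc ((560.3016357421875, 127.33975982666016), (32.89955520629883, 33.01267623901367), 113.24103546142578)
line [5.00075892e-03 3.21858461e+02] 20 322.4910566343447 0.16
[565.46229761 118.36091006] [561.45703382 137.34736821] yaw 1.778701773756836
line [5.73818565e-02 3.07508142e+02] 19 314.76694651893996 0.28
[557.88077474 116.82668423] [553.0019376  135.63578484] yaw 1.824590162651904
[[225 224 225 224 224 225 225 227 228 225 225 218 197 174 183 209 223 226
  226 226 226]
 [223 225 225 225 225 224 226 225 225 226 225 217 197 173 186 210 221 225
  225 226 226]
 [224 224 225 225 225 226 225 225 226 226 226 219 204 182 185 209 222 226
  227 226 225]
 [225 224 225 225 225 225 224 225 225 227 226 221 211 191 188 211 223 227
  226 227 226]
 [224 225 225 225 224 224 222 224 226 225 226 225 215 194 190 209 223 226
  226 226 227]
 [225 225 225 224 224 222 221 222 224 225 225 225 215 194 189 210 222 226
  226 225 226]
 [225 225 225 224 225 222 218 221 223 227 225 223 213 193 188 210 222 225
  226 225 226]
 [224 224 224 225 225 221 218 221 224 226 225 221 206 185 186 208 223 225
  226 226 225
[... 586 characters left out ...]
[177 181 182 182 181 183 184 182 172 155 143 142 141 143 156 172 178 179
  180 178 179 179 177 177]
 [178 180 179 179 182 180 180 176 168 156 145 142 144 146 157 169 175 178
  177 176 177 176 177 177]]
[[177 175 169 165 171 184 200 209 216 219 219 220 220 219 220 220 220 218
  220 219 219 219 219 220 220 220 220 220 219 219 220 220 220 219 221 220
  220 220 220 219 219 219 219 219 220 219 220 219 220 220 219 219 216 213
  206 193 180 172 171 174]
 [163 164 169 180 194 205 211 216 217 218 218 218 219 217 218 219 217 217
  219 217 219 219 218 219 218 219 219 219 218 219 218 218 219 219 218 219
  217 219 218 219 219 219 219 218 218 219 219 219 220 219 218 218 218 219
  215 209 198 182 175 172]]
```

Run:
```python
from h import *
import pickle
s,st=pickle.load(open('s2.pkl','rb')); R=np.array(st['eef_rot']); t=np.array(st['tool_pos'])
print(np.round(R,3).tolist(),t)
for x in (.011,.009,.013): print(x,proj(s,t+R@[x,0,.0945],st))
for y in (-.0025,.0025): print(y,proj(s,t+R@[.011,y,.0945],st), proj(s,t+R@[.011,y,.088],st))
g=s['img'].astype(float).mean(2); print(g[192:230,319].round().astype(int))
for x in (.024,.020): print('collar',proj(s,t+R@[x,0,.0345],st),proj(s,t+R@[x,0,.0285],st))
print(g[205:235,310].round().astype(int))
```

```text
[[-0.198, 0.98, 0.002], [0.98, 0.198, 0.0], [-0.0, 0.002, -1.0]] [0.57263716 0.06190878 0.22111059]
0.011 [318.66717999 199.64305046]
0.009 [318.67011298 201.94693436]
0.013 [318.66423155 197.32702947]
-0.0025 [315.65350578 199.6422056 ] [315.53122935 201.95254688]
0.0025 [321.68092252 199.64389535] [321.72542502 201.95433721]
[185 183 186 185 184 185 184 183 183 174 162 147 139 135 133 138 142 141
 142 143 152 178 200 213 216 217 217 219 218 219 219 219 218 211 189 139
  81  61]
collar [318.16550285 207.4562418 ] [318.09869862 210.65474962]
collar [318.17701841 213.64686697] [318.11110565 217.03711957]
[181 181 181 182 182 179 177 169 154 158 184 208 217 218 218 219 219 219
 219 217 211 190 138  81  56  56  52  54  55  54]
```

The tip and disc in the same image agree with the prediction to within ~1-2 mm. Insert at (0.5595,0.1255), yaw 0.211, with a force stop.

Run:
```python
from h import *
a=.211; C=np.array([.5595,.1255])
manip.move_straight([*C,.20],down(a),feed=.15)
manip.move_straight([*C,.145],feed=.1); manip.sleep(.15)
r=manip.move_straight([*C,.1292],feed=.03,f_stop=6)
st=sensors.observe(); print(r,st['tool_pos'],np.round(st['wrist_force'],1),np.round(st['ft_torque'],2),st['time'],st['width'])
if r and st['tool_pos'][2]>.1335:
    y=down(a)[:,1]
    for o in (.0015,-.0015,.003,-.003):
        manip.move_straight([*C,.139],feed=.05); p=C+o*y[:2]; manip.move_straight([*p,.139],feed=.05); manip.sleep(.1)
        r=manip.move_straight([*p,.1292],feed=.03,f_stop=6); st=sensors.observe(); print(o,r,st['tool_pos'],np.round(st['wrist_force'],1),st['time'])
        if not r or st['tool_pos'][2]<.1335: break
```

```text
False [0.55950771 0.12543878 0.129064  ] [ 0.2 -0.2 -2.9] [-0.02  0.04 -0.01] 14.6833 0.023629724907378857
```

The blade went in to full depth with no contact force. Now turn clockwise while watching torque.

Run:
```python
from h import *
st=sensors.observe(); t0=np.array(st['ft_torque'])[2]; p=[.5595,.1255,.1292]
for i in range(1,15):
    b=.211-.1*i
    try: manip.move_straight(p,down(b),feed=.05)
    except manip.Unreachable: manip.movep(p,down(b))
    st=sensors.observe(); tz=st['ft_torque'][2]-t0; R=st['eef_rot']
    print(round(.1*i,2),round(float(.211-np.arctan2(R[1,1],R[0,1])),3),round(float(tz),3),np.round(st['wrist_force'],1),round(st['time'],2))
    if abs(tz)>.35 or np.linalg.norm(st['wrist_force'][:2])>25: break
manip.sleep(.15)
st=sensors.observe(); print(st['tool_pos'],np.round(st['q'],2),round(st['ft_torque'][2]-t0,3))
```

```text
0.1 0.098 -0.003 [-0.1 -0.  -1.9] 14.93
0.2 0.196 -0.015 [ 0.7 -0.2 -2.7] 15.18
0.3 0.296 0.026 [ 0.3 -0.1 -1. ] 15.43
0.4 0.396 0.043 [ 1.1  0.8 -1.5] 15.68
0.5 0.495 0.038 [ 0.4  0.1 -0.7] 15.93
0.6 0.595 0.053 [0.1 0.6 0.1] 16.18
0.7 0.695 0.071 [ 0.4 -0.1 -1. ] 16.43
0.8 0.795 0.054 [-0.3 -1.   0.3] 16.68
0.9 0.895 0.043 [-0.7  0.6  0.3] 16.93
1.0 0.995 0.03 [-1.   0.1 -0.2] 17.18
1.1 1.095 0.026 [-1.4  0.6 -0.1] 17.43
1.2 1.195 0.072 [-3.1 -0.1 -0.4] 17.68
1.3 1.295 0.018 [-2.8  1.7 -0.9] 17.93
1.4 1.395 0.044 [-3.8  0.7 -1.3] 18.18
[0.55894553 0.12584518 0.12899376] [-0.68  0.78  0.67  1.86 -0.69  0.76 -0.81] 0.014
```

Run:
```python
from h import *
p=[.5595,.1255,.1292]
st=sensors.observe(); print(st['ft_torque'])
for i in range(15,20):
    b=.211-.1*i
    try: manip.move_straight(p,down(b),feed=.05)
    except manip.Unreachable: manip.movep(p,down(b))
    manip.sleep(.1)
    st=sensors.observe(); R=st['eef_rot']
    print(round(.1*i,2),round(float(.211-np.arctan2(R[1,1],R[0,1])),3),np.round(st['ft_torque'],3),np.round(st['wrist_force'],1),round(st['width'],4),round(st['time'],2))
    if abs(st['ft_torque'][2])>.3: break
s=snapshot('top'); save('t1',cv2.resize(s['img'][150:230,185:285],(500,400),interpolation=cv2.INTER_CUBIC))
s=snapshot('wrist'); save('w1',s['img'])
a=cv2.imread('pics/t1.png'); b=cv2.imread('pics/w1.png'); cv2.imwrite('pics/tw.png',np.hstack([cv2.resize(a,(300,240)),cv2.resize(b,(480,300))[:240]]))
```

```text
[0.57060396 1.1677626  0.00665729]
1.5 1.496 [0.728 1.325 0.101] [-3.9  3.4 -0.6] 0.0231 18.68
1.6 1.593 [0.653 1.312 0.639] [-4.8  1.5 -1. ] 0.0234 19.03
```

View pics/tw.png

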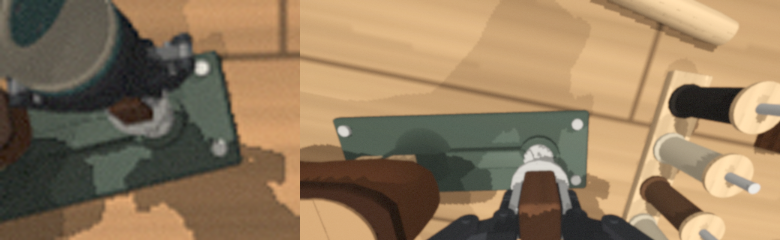

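The stop is felt (0.64 Nm) and the picture shows the key still upright in the screw. Unload, lift out, and carry the key back to where it was grasped.

Run:
```python
from h import *
p=[.5595,.1255,.1292]; manip.move_straight(p,down(.211-1.45),feed=.05)
r=manip.move_straight([.5595,.1255,.30],feed=.15,f_stop=25); print(r)
a=1.184-np.pi
manip.movep([.4563,-.3662,.30],down(a)); manip.move_straight([.4563,-.3662,.19],feed=.15); manip.sleep(.15)
s=snapshot('wrist'); st=sensors.observe(); save('w2',s['img']); print(np.round(st['ft_torque'],2),st['width'],st['time'])
r=manip.move_straight([.4563,-.3662,.1075],feed=.06,f_stop=8); st=sensors.observe(); print(r,st['tool_pos'],np.round(st['wrist_force'],1),st['time'])
if st['tool_pos'][2]<.112:
    command_gripper(.05); manip.move_straight([.4563,-.3662,.26],feed=.15); manip.sleep(.1)
    s=snapshot('wrist'); save('w3',s['img']); st=sensors.observe(); print(st['time'])
    import m; m.V['x']=(s,st)
    for t in (80,90):
        P,c,u=m.blob('x',[.458,-.366,.132],.132,25,lambda i,h:(i[...,0]>t)&(i[...,0]<170)&(i[...,1]<100)&(h[...,1]>90)); print('ktop',u,c,m.rect(P))
    P,c,u=m.blob('x',[.458,-.362,.078],.078,35,lambda i,h:(h[...,1]<60)&(h[...,2]>100)); print('collar',cv2.minEnclosingCircle((P*1000).astype(np.float32)))
```

```text
False
[ 0.03  0.03 -0.01] 0.023383047684867445 23.6333
False [ 0.45646683 -0.36645148  0.10788537] [-0.4  0.3 -1.6] 25.1583
26.85
ktop (np.int64(319), np.int64(200)) [321. 201.] (array([ 456.1, -367.4]), array([24.1, 36. ]), 2.716)
ktop (np.int64(319), np.int64(200)) [321. 201.] (array([ 455.7, -367.3]), array([24.1, 35.2]), 2.716)
collar ((456.6651306152344, -366.2991638183594), 24.33965492248535)
```

The key is back in its hole at the original spot, standing upright and released. Now re-measure the heel close up and grasp it across its parallel sides.

Run:
```python
from h import *
import m
manip.move_straight([.4563,-.3662,.30],feed=.2)
manip.movep([.644,-.166,.20],down(.12)); command_gripper(.085); manip.sleep(.1)
st=sensors.observe(); s=snapshot('wrist'); save('w4',s['img']); m.V['x']=(s,st)
for t in (70,85):
    P,c,u=m.blob('x',[.645,-.166,.036],.036,60,lambda i,h:(i.max(2)<t)&(i[...,0]-i[...,2]<13)); r=m.rect(P); print('heel',u,c,r)
print(np.round(st['q'],2),st['time'])
c,sz,yaw=r; c=c/1000
ok=48<sz[0]<53 and 56<sz[1]<63 and abs(c[0]-.645)<.006 and abs(c[1]+.166)<.006 and abs(yaw-1.69)<.06
print(ok)
if ok:
    ax=np.array([np.cos(yaw),np.sin(yaw)]); g=c+.009*ax; a=yaw-np.pi/2
    manip.move_straight([*g,.12],down(a),feed=.15); manip.move_straight([*g,.028],feed=.08,f_stop=15)
    command_gripper(.03,60); st=sensors.observe(); print(g,a,st['tool_pos'],st['width'],st['finger_force'],np.round(st['wrist_force'],1))
    manip.move_straight([*g,.27],feed=.15); manip.sleep(.1); st=sensors.observe(); print(st['width'],st['finger_force'],np.round(st['wrist_force'],1),st['time'])
```

```text
heel (np.int64(320), np.int64(191)) [320. 186.] (array([ 644.9, -164.1]), array([46.9, 57.8]), 1.691)
heel (np.int64(320), np.int64(191)) [320. 185.] (array([ 644.8, -164.2]), array([47.1, 57.8]), 1.691)
[ 0.    0.73  0.37  1.53 -0.3   0.94  0.58] 28.9583
False
```

The centre repeats within 2 mm; the 47 mm width is just mask erosion (1 px per edge is about 1 mm). Going ahead with the averaged centre.

Run:
```python
from h import *
c=np.array([.6448,-.1652]); yaw=1.691
ax=np.array([np.cos(yaw),np.sin(yaw)]); g=c+.009*ax; a=yaw-np.pi/2
manip.move_straight([*g,.12],down(a),feed=.15); print(manip.move_straight([*g,.028],feed=.08,f_stop=15))
command_gripper(.03,60); st=sensors.observe(); print(g,a,st['tool_pos'],st['width'],st['finger_force'],np.round(st['wrist_force'],1))
manip.move_straight([*g,.27],feed=.15); manip.sleep(.1); st=sensors.observe(); print(st['width'],st['finger_force'],np.round(st['wrist_force'],1),st['time'])
s=snapshot('wrist'); import pickle; pickle.dump((s,st),open('h.pkl','wb'))
s=s['img']; save('w5',s)
```

```text
False
[ 0.64372077 -0.15626494] 0.1202036732051035 [ 0.64423503 -0.15642043  0.02864185] 0.04919553571647287 64.1765076178126 [0.  0.2 3.6]
0.04878690262185605 63.48170402285177 [ 0.2  0.7 -1.2] 33.2833
```

View pics/w5.png

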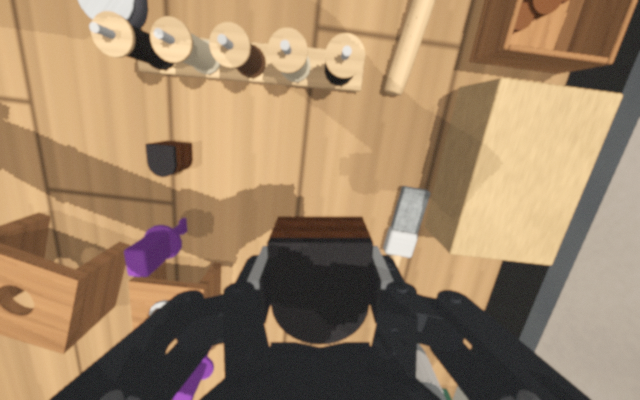

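The heel is held squarely, with its front edge at rows 217 (bottom) to 239 (top) and its sides against the pads. Check the in-hand offset by projection, then carry it to the seat.

Run:
```python
from h import *
import pickle
s,st=pickle.load(open('h.pkl','rb')); R=np.array(st['eef_rot']); t=np.array(st['tool_pos'])
for x in (.019,.021,.023): print(x,proj(s,t+R@[x,0,.0286],st),proj(s,t+R@[x,0,-.0074],st))
g=s['img'].astype(float).mean(2); print(g[212:246,320].round().astype(int))
yaw=1.775; ax=np.array([np.cos(yaw),np.sin(yaw)]); p=np.array([.5351,.2425])+.009*ax
manip.movep([*p,.29],down(yaw-np.pi/2)); manip.sleep(.1)
st=sensors.observe(); print(p,st['tool_pos'],st['width'],np.round(st['q'],2),st['time'])
s=snapshot('top'); save('t2',s['img']); pickle.dump(s,open('t2.pkl','wb'))
```

```text
0.019 [318.07572688 218.67730114] [317.54942909 245.62452026]
0.021 [318.06943178 215.51235536] [317.53902401 241.74946985]
0.023 [318.06309018 212.32402744] [317.52852167 237.83819878]
[169 170 166 157 130  85  51  49  42  53  57  56  58  50  53  50  45  41
  54  49  55  52  57  55  51  53  37  37  36  25  39  47  52  55]
[0.53327491 0.25131301] [0.53418379 0.24964135 0.29003505] 0.048764051379084426 [-0.74  0.52  0.41  1.65 -0.23  1.02 -0.06] 34.9917
```

The in-hand offset is confirmed (front 21 mm ahead of the TCP). Descend to 1 cm above the seat and check.

Run:
```python
from h import *
yaw=1.775; ax=np.array([np.cos(yaw),np.sin(yaw)]); p=np.array([.5351,.2425])+.009*ax
manip.move_straight([*p,.23],down(yaw-np.pi/2),feed=.1); manip.move_straight([*p,.1990],feed=.04); manip.sleep(.5)
st=sensors.observe(); R=st['eef_rot']; print(p,st['tool_pos'],np.arctan2(R[1,1],R[0,1])+np.pi/2,np.round(R[:,2],3),st['width'],st['finger_force'],np.round(st['wrist_force'],1),st['time'])
a=snapshot('scene'); b=snapshot('top'); c=snapshot('wrist')
u,v=proj(a,[.535,.2425,.17]).astype(int); print(u,v)
f=lambda i,u,v:cv2.resize(i['img'][v-40:v+40,u-53:u+53],(400,300),interpolation=cv2.INTER_CUBIC)
save('fin',np.vstack([np.hstack([f(a,u,v),f(b,175,190)]),np.hstack([cv2.resize(c['img'],(400,300)),cv2.resize(b['img'],(400,300))])]))
```

```text
[0.53327491 0.25131301] [0.53328131 0.25132327 0.19905721] 1.7750142513364355 [ 0.  0. -1.] 0.04883445229094893 63.46465541864745 [ 0.3 -0.3 -1.2] 37.2167
423 147
```

View pics/fin.png

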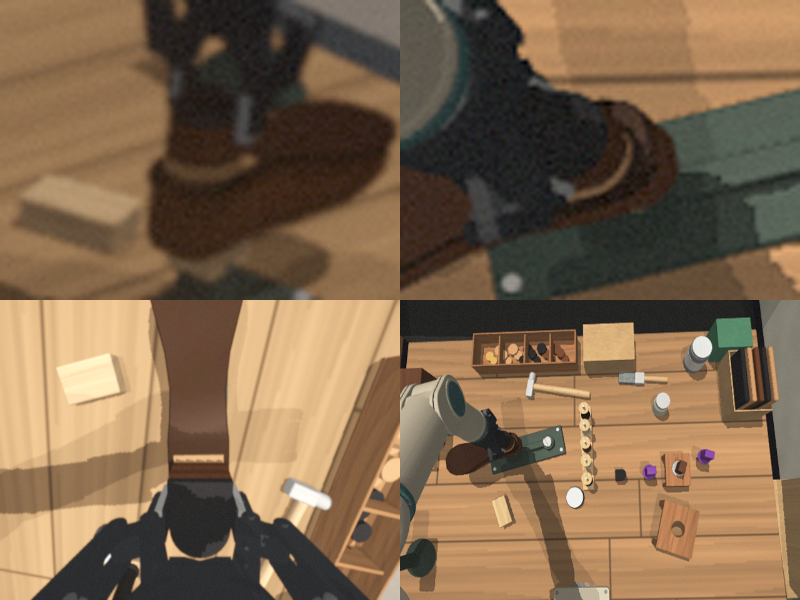

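The heel hovers over the seat. A tan strip shows ahead of its front in the wrist view, where parallax is expected, so I check the seat and heel front edges numerically in that same image.

Run:
```python
from h import *
st=sensors.observe(); s=snapshot('wrist'); im=s['img'].astype(int)
m=((im[...,0]>160)&(im[...,2]>70)).astype(np.uint8); m[:195]=0; m[230:]=0; m[:,:265]=0; m[:,370:]=0
n,l,q,c=cv2.connectedComponentsWithStats(m); 
for k in range(1,n):
    if q[k,4]>40: print(q[k])
k=1+np.argmax([q[i,4] if 250<c[i][0]<380 and q[i,0]>268 else 0 for i in range(1,n)]); x,y,w,h,_=q[k]
R=np.array(st['eef_rot']); t=np.array(st['tool_pos'])
for u,v,z in [(x-.5,y-.5,.16),(x+w-.5,y-.5,.16),(x+w/2,y+h,.170)]:
    P=ray(s,u,v,z,st); print(P.round(4),'tool',(R.T@(P-t)*1000).round(1))
print(im[200:245,318].sum(1)//3)
```

```text
[366 195   4  35 117]
[277 206  81  11 722]
[265 218   4  12  44]
[0.5029 0.2693 0.16  ] tool [ 23.8 -26.1  39. ]
[0.5525 0.2796 0.16  ] tool [23.8 24.5 39. ]
[0.5289 0.2706 0.17  ] tool [19.8 -0.4 29. ]
[ 66  65  68  67  72  89 128 164 185 190 190 186 170 144 127 117 101  78
  62  52  53  58  61  61  59  57  57  57  56  56  51  61  63  59  62  60
  60  55  50  40  39  47  52  57  62]
```

In that image the seat front is about 3 mm ahead of the heel front and about 0.6 mm to the side. I apply a small correction and hand in.

Run:
```python
from h import *
st=sensors.observe(); R=np.array(st['eef_rot']); p=np.array([.53327,.25131,.199])+R@[.0022,-.0005,0]; p[2]=.199
manip.move_straight(p,feed=.02); manip.sleep(.5); st=sensors.observe(); print(p,st['tool_pos'],st['finger_force'],st['time'])
print(manip.sign_off())
```

```text
[0.53233426 0.2533629  0.199     ] [0.53233907 0.25335305 0.19899804] 63.4630426968215 38.1833
the job is handed in; nothing more can be done
None
```

I turned the clamp screw to its stop, stood the key back in its hole and let go, and handed the job in at 38 s with the heel held still and level about 1 cm above the seat, lined up to about 1–2 mm by my measurements; the sign-off gave no verdict.

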